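# Put the spanner sockets in size order on the rail

### The arm

A 6-joint arm with a two-finger parallel gripper is mounted at the origin on a cart in front of the work surface, level with it; the furniture and walls round the work are solid. World frame = base frame: x ahead of the robot, y to its left, z up, the work surface at z = 0. Lengths are in mm, angles in rad, forces in N, time in s.
With the tool pointing down it reaches from about 250 to 775 mm from the base axis. Payload 4 kg.
Tool frame: the origin (TCP) lies midway between the tips of the shut fingers; the grasp point (between the pads) lies 19 mm behind it; z points along the fingers, y is the direction in which the jaws open and shut (so a half turn about z gives the same grasp; the last joint's range is limited). The gripper opens to 85 mm and grips with 20 to 120 N. Pads are 22 mm wide; open, the fingers measure 114 mm over their backs; the gripper's body (76 mm by 85 mm) begins 54 mm behind the grasp point. The pads swing forward as they close: fully open they stand 13 mm farther back than shut.
Start: joints at [1.077, 0.087, 1.371, -0, 1.684, -0.103], TCP at [209.521, 508.546, 231.341] pointing down, gripper open.
Joint ranges: [-3.1, 3.1], [-0.76, 2.03], [0.27, 2.55], [-1.08, 4.22], [0.17, 2.65], [-2.57, 2.57]. Speed limits (rad/s): [2.79, 2.79, 3.14, 3.14, 3.14, 3.14].

### API

Orientations are given as a unit quaternion [x, y, z, w].
In Python, from rig import manip, vision, finder gives the robot as it stands. Calls block until the motion is done:
- manip.reach(position, orientation): joint-space move of the TCP to a pose.
- manip.move_straight(position, rotation=None, feed=150): straight line of the TCP; rotation=None keeps the orientation; feed is the mean speed in mm/s.
- manip.move_j(angles): joint-space move.
- manip.gripper_to(opening, grip_force=None): finger opening in mm; grip_force is the grip in N (None keeps the last); returns when the fingers have stopped.
- manip.sleep(seconds).
- manip.inverse_kinematics(position, orientation): joint angles nearest the present ones, or None.
- manip.sense(): the state.
- vision.capture(name): name is "scene" or "top" or "wrist"; returns (picture, depth): 384x512x3 uint8, red, green, blue; 384x512 float32, mm along the optical axis (not along the pixel's ray), 0 where there is no reading.
- vision.calibration(name): a dict with "K" (3x3 intrinsics, pixels), "extrinsics" (4x4, takes a point from camera to world coordinates). Camera axes: x right, y up, looking along -z (the intrinsics and any distortion apply to the point x, -y, -z); pixel columns grow to the right and rows downward; lengths in mm; the calibration is good to about 2 mm. A picture is of the moment at which its call begins: read the wrist's pose just before it. calibration takes no time and is no camera call; for the wrist camera it gives the pose at the moment of the call.
A pose or a line that the arm cannot do raises manip.Unreachable and nothing moves.
- manip.finish_job(): hands the job in, once; it reports no verdict.
Trained networks look in the newest picture that a camera, given by its name, has taken for a name from the list of things; names that differ only in an ending like _2 or _b are one class to them, and where a whole thing is asked for, a point or a joint stands for the part that bears it (a point fixed in the world has none). Each returns a list of dicts, best first, with "score" (0 to 1); they miss things now and then, are a little off and sometimes report something else, mostly with a low value. They report only what shows in the picture. A call takes as long as a camera call.
- finder.recognise(camera, query): "uv" ([column, row] in pixels, amid what is visible of it).
The state is a dict: "clock": time; "joint_positions": joint angles; "joint_vel": joint speeds; "tau": joint torques, N m; "position": TCP position; "tcp_rot": TCP orientation; "ft_force": force on the tool from outside, world axes, zero at the start; "torque": the same for the moment, N m; "gripper_width": finger opening in mm.
Only numpy, scipy, OpenCV 4.12 (cv2) and the standard library are available. Lean on these libraries where they do the work, as an engineer would, in place of code of your own. Each camera call takes 0.05 s, during which the arm holds its last target.

### The job

Stand the four loose steel sockets on the black discs of the rail in order of size, one to a disc and well centred on it: the smallest on the disc next to the red end block, the largest on the disc farthest from it. Keep them upright with the hexagon up, and do not shift the green transformer.

Things in the scene. Friction and masses are not known exactly. Their poses are not given: they have to be found in the camera images.
- socket_1_mid (a point): Steel spanner socket, the smallest and thinnest of four: a loose upright round cylinder, 18 mm in diameter and 40 mm tall, open dark hexagon in its top. The point is its centre, 20 mm above its underside, its z axis points up along the socket's axis. Round: can be gripped by its outside in any direction.
- socket_2_mid (a point): Steel spanner socket, the second smallest of four: a loose upright round cylinder, 26 mm in diameter and 47 mm tall, open dark hexagon in its top. The point is its centre, 23.5 mm above its underside, its z axis points up along the socket's axis. Round: can be gripped by its outside in any direction.
- socket_3_mid (a point): Steel spanner socket, the second largest of four: a loose upright round cylinder, 36 mm in diameter and 54 mm tall, open dark hexagon in its top. The point is its centre, 27 mm above its underside, its z axis points up along the socket's axis. Round: can be gripped by its outside in any direction.
- socket_4_mid (a point): Steel spanner socket, the largest and thickest of four: a loose upright round cylinder, 48 mm in diameter and 62 mm tall, open dark hexagon in its top. The point is its centre, 31 mm above its underside, its z axis points up along the socket's axis. Round: can be gripped by its outside in any direction.
- mark_1: Fixed black rubber disc with a white dot at its centre, 52 mm in diameter, 3 mm thick, on top of the aluminium rail (364 x 60 x 12 mm, lying flat on the bench). Its top is 15 mm above the bench. Number 1 of four in a straight row, numbered 1 to 4 towards the robot's right, 70 mm apart. Origin: centre of its underside, 12 mm above the bench; its y axis runs along the row towards disc 1, x across the rail.
- mark_2: Fixed black rubber disc with a white dot at its centre, 52 mm in diameter, 3 mm thick, on top of the aluminium rail (364 x 60 x 12 mm, lying flat on the bench). Its top is 15 mm above the bench. Number 2 of four in a straight row, numbered 1 to 4 towards the robot's right, 70 mm apart. Origin: centre of its underside, 12 mm above the bench; its y axis runs along the row towards disc 1, x across the rail.
- mark_3: Fixed black rubber disc with a white dot at its centre, 52 mm in diameter, 3 mm thick, on top of the aluminium rail (364 x 60 x 12 mm, lying flat on the bench). Its top is 15 mm above the bench. Number 3 of four in a straight row, numbered 1 to 4 towards the robot's right, 70 mm apart. Origin: centre of its underside, 12 mm above the bench; its y axis runs along the row towards disc 1, x across the rail.
- mark_4: Fixed black rubber disc with a white dot at its centre, 52 mm in diameter, 3 mm thick, on top of the aluminium rail (364 x 60 x 12 mm, lying flat on the bench). Its top is 15 mm above the bench. Number 4 of four in a straight row, numbered 1 to 4 towards the robot's right, 70 mm apart. Origin: centre of its underside, 12 mm above the bench; its y axis runs along the row towards disc 1, x across the rail.
- red_end: Fixed red plastic block, 56 mm across the rail, 26 mm along it, 16 mm high, on the rail at one end of the row, 62 mm from the centre of the nearest disc; it may be at the end of disc 1 or at the end of disc 4 (a grey block of the same size is at the other end). Its top is 28 mm above the bench. Origin: centre of its underside.
- transformer: Bystander, loose: small green transformer, about 50 x 46 mm and 52 mm tall with its wire, standing among the sockets. Origin: centre of its underside. Among the sockets also lies a loose green circuit board, 34 x 52 x 11 mm, not listed.

How it is judged:
By the outcome, as a careful person would: the job done as asked, in the order asked, and still so for the second after the job is handed in, with the robot touching nothing.
It also fails if it takes over 96 s, if anything falls off the work surface, if the arm or the gripper's body presses on something with over 40 N, if the wrist force passes 120 N, or if a joint passes its speed limit or range.

## Working session

There is one attempt and no reset: what is moved stays moved. The work goes in short steps, each a Python script; the robot and the scene stay as the last script left them, time stands still between calls to the robot, and variables do not carry over. Pictures are saved under pics/ and viewed, and the job is handed in when it is done.

```bash
ls; mkdir -p pics; python3 - <<'E'
from rig import manip, vision, finder
import cv2,numpy as np
for n in("scene","top","wrist"):
    p,d=vision.capture(n); cv2.imwrite(f"pics/{n}0.png",p[:,:,::-1]); np.save(f"pics/{n}0.npy",d)
    c=vision.calibration(n); print(n,{k:(np.round(v,3).tolist() if hasattr(v,'__len__') else v) for k,v in c.items()})
    if n!="wrist":
        for q in("socket_1_mid","mark_1","red_end","transformer"):
            print(q,[(np.round(r["uv"],1).tolist(),round(r["score"],2)) for r in finder.recognise(n,q)][:7])
s=manip.sense();print(s["clock"],s["position"],s["tcp_rot"],s["gripper_width"])
E
```

```text
pics
scene {'K': [[419.755, 0.0, 254.38], [0.0, 419.755, 187.545], [0.0, 0.0, 1.0]], 'extrinsics': [[-0.71, 0.52, -0.475, 93.766], [-0.704, -0.518, 0.485, 258.515], [0.006, 0.679, 0.734, 673.757], [0.0, 0.0, 0.0, 1.0]]}
socket_1_mid [([150.0, 223.8], 0.57), ([320.3, 176.2], 0.25)]
mark_1 [([280.7, 215.9], 0.94), ([298.1, 191.4], 0.65), ([255.9, 236.0], 0.56)]
red_end [([336.0, 159.9], 0.66), ([299.1, 195.3], 0.28)]
transformer [([268.6, 162.3], 0.56)]
top {'K': [[357.931, 0.0, 260.15], [0.0, 357.931, 193.897], [0.0, 0.0, 1.0]], 'extrinsics': [[0.025, 0.997, -0.075, 452.44], [-1.0, 0.026, 0.015, -145.339], [0.016, 0.074, 0.997, 898.615], [0.0, 0.0, 0.0, 1.0]]}
socket_1_mid []
mark_1 [([289.6, 226.2], 0.86), ([232.7, 225.3], 0.85), ([317.3, 225.3], 0.64), ([260.7, 225.4], 0.55)]
red_end [([343.8, 226.0], 0.59)]
transformer [([296.7, 181.5], 0.88)]
wrist {'K': [[282.521, 0.0, 256.427], [0.0, 282.521, 194.459], [0.0, 0.0, 1.0]], 'extrinsics': [[0.381, -0.873, -0.304, 130.476], [0.924, 0.36, 0.124, 541.428], [0.001, -0.328, 0.945, 373.141], [0.0, 0.0, 0.0, 1.0]]}
0.55 [209.53482214 508.53964982 231.33946429] [1.94191354e-01 9.80963667e-01 3.82674840e-05 1.18068356e-05] 85.3887433577042
```

```bash
python3 - <<'E'
import cv2
for n in("scene","top"):
    p=cv2.imread(f"pics/{n}0.png"); cv2.imwrite(f"pics/{n}0b.png",cv2.resize(p,(800,600)))
p=cv2.imread("pics/top0.png")[130:270,190:390]; cv2.imwrite("pics/topc.png",cv2.resize(p,None,fx=4,fy=4,interpolation=2))
E
```

```text
(no output)
```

View pics/scene0b.png

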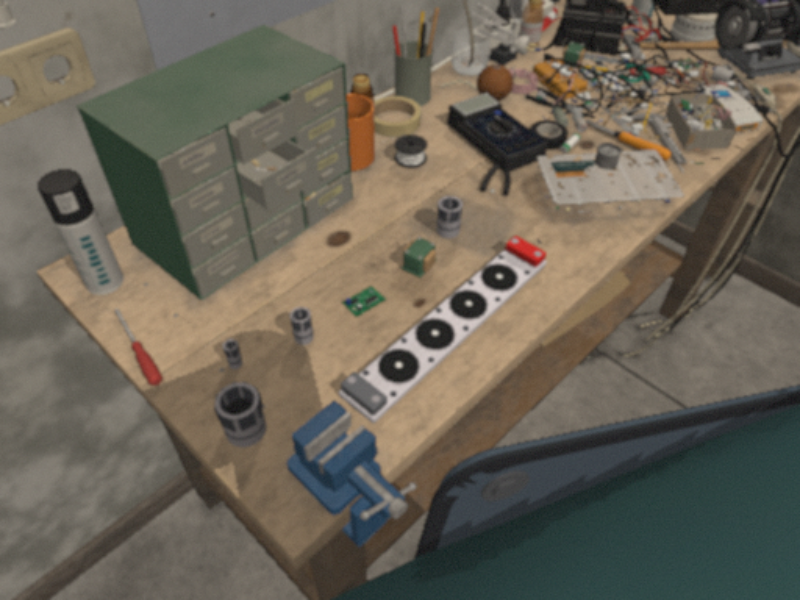

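View pics/top0b.png

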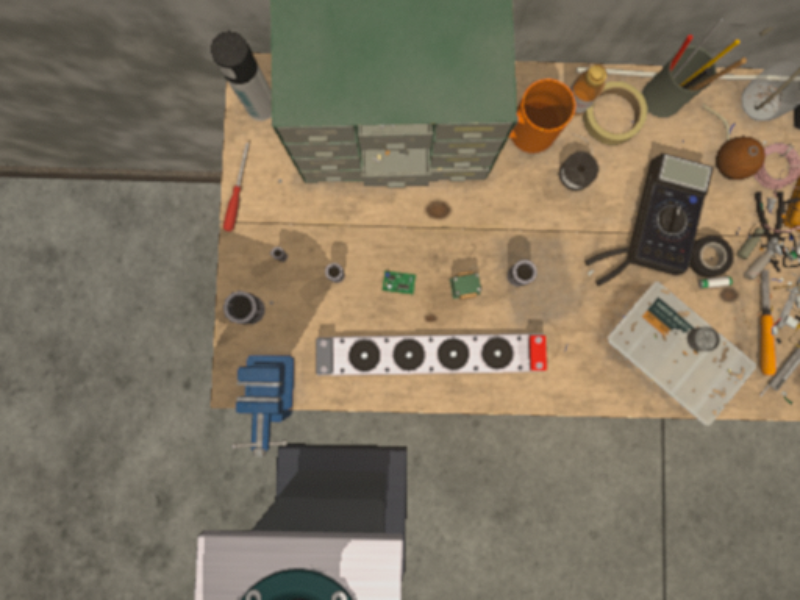

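View pics/topc.png

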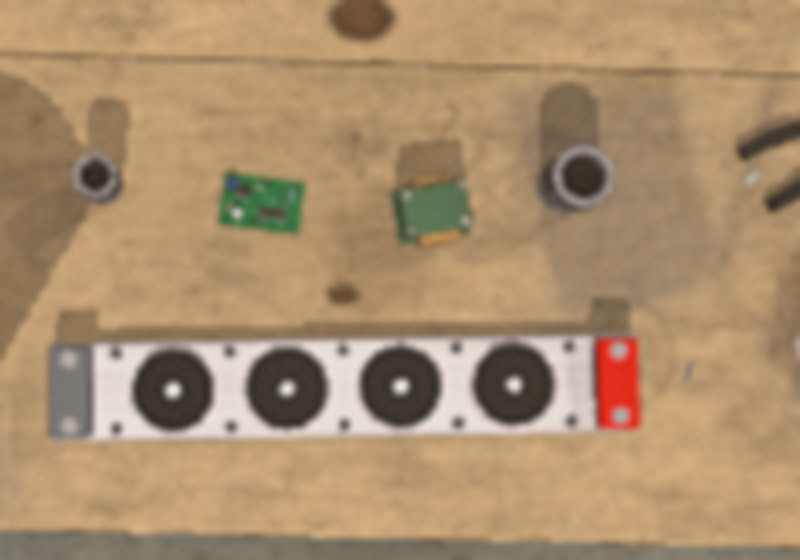

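Disc row at 800-px top view: (365,354) to (497,352), with red block at right (538,352), so disc 4 is next to red. Sockets are at roughly (279,254) s1, (334,272) s2, (522,272) s3, (241,307) s4; the vise is close to s4.

```bash
cat > h.py <<'E'
import numpy as np,cv2
from rig import manip,vision,finder
def ray(uv,K,T,z):
    d=np.array([(uv[0]-K[0,2])/K[0,0],-(uv[1]-K[1,2])/K[1,1],-1.]); d=T[:3,:3]@d; o=T[:3,3]
    return o+d*(z-o[2])/d[2]
def cloud(dep,K,T):
    v,u=np.mgrid[:dep.shape[0],:dep.shape[1]]
    P=np.stack([(u-K[0,2])/K[0,0]*dep,-(v-K[1,2])/K[1,1]*dep,-dep],-1)
    return P@T[:3,:3].T+T[:3,3]
E
python3 - <<'E'
from h import *
c=vision.calibration("top");K=np.array(c["K"]);T=np.array(c["extrinsics"]);print([k for k in c])
d=np.load("pics/top0.npy");C=cloud(d,K,T)
for i,uv,h in((1,(178.6,162.6),40),(2,(213.8,174),47),(3,(334,174),54),(4,(154,196.5),62)):
    u,v=map(int,uv); r=16
    S=C[v-r:v+r,u-r:u+r].reshape(-1,3); m=abs(S[:,2]-h)<6; S=S[m]
    print(i,ray(uv,K,T,h).round(1),"depth mid",((S.min(0)+S.max(0))/2).round(1) if len(S) else None,len(S), np.ptp(S,0).round(0))
for uv in((232.7,225.3),(260.7,225.4),(289.6,226.2),(317.3,225.3)): print("disc",ray(uv,K,T,15).round(1))
for n,(a,b,e,f) in dict(vise=(150,190,226,266),trafo=(286,310,172,192),rail=(202,350,213,241)).items():
    S=C[e:f,a:b].reshape(-1,3);t=12 if n!="rail" else 9;S=S[(S[:,2]>t)&(S[:,2]<200)];print(n,S.min(0).round(),S.max(0).round())
E
```

```text
['K', 'extrinsics']
1 [587.4  40.7  40. ] depth mid [590.5  43.4  38.6] 27 [17. 18.  8.]
2 [561.1 -45.8  47. ] depth mid [563.6 -46.1  46.3] 52 [24. 24.  8.]
3 [ 567.9 -332.6   54. ] depth mid [ 569.3 -336.5   53.1] 101 [36. 36. 10.]
4 [502.6  89.7  62. ] depth mid [503.9  91.5  60.9] 181 [47. 49. 10.]
disc [439.6 -92.8  15. ]
disc [ 441.  -161.5   15. ]
disc [ 440.8 -232.8   15. ]
disc [ 444.7 -301.1   15. ]
vise [340.  16.  12.] [433.  91.  90.]
trafo [ 529. -274.   13.] [ 572. -229.   40.]
rail [ 404. -378.    9.] [477. -18.  32.]
```

```bash
cat >> h.py <<'E'
QA=[.70710678,.70710678,0,0]; QB=[-.70710678,.70710678,0,0]
def wlook(name):
    c=vision.calibration("wrist");p,d=vision.capture("wrist")
    cv2.imwrite(f"pics/{name}.png",p[:,:,::-1]);np.savez(f"pics/{name}.npz",d=d,K=c["K"],T=c["extrinsics"])
    return p,d,np.array(c["K"]),np.array(c["extrinsics"])
E
python3 - <<'E'
from h import *
for q in(QA,QB):
  for p in((442,-93,40),(442,-301,40),(504,90,15),(590,42,15),(569,-335,15),(569,-335,200),(442,-190,250),(563,-46,150)):
    j=manip.inverse_kinematics(p,q);print(q[0],p,None if j is None else np.round(j,2))
E
```

```text
0.70710678 (442, -93, 40) [-0.33 -0.01  1.86 -0.    1.29 -0.33]
0.70710678 (442, -301, 40) [-0.7   0.17  1.67 -0.    1.3  -0.7 ]
0.70710678 (504, 90, 15) [ 0.07  0.15  1.75 -0.    1.24  0.07]
0.70710678 (590, 42, 15) [-0.02  0.31  1.55 -0.    1.28 -0.02]
0.70710678 (569, -335, 15) [-0.62  0.45  1.36 -0.    1.33 -0.62]
0.70710678 (569, -335, 200) [-0.62  0.34  1.13 -0.    1.67 -0.62]
0.70710678 (442, -190, 250) [-0.52 -0.07  1.49 -0.    1.72 -0.52]
0.70710678 (563, -46, 150) [-0.18  0.15  1.46 -0.    1.53 -0.18]
-0.70710678 (442, -93, 40) None
-0.70710678 (442, -301, 40) [-0.7   0.17  1.67 -0.    1.3   2.44]
-0.70710678 (504, 90, 15) None
-0.70710678 (590, 42, 15) None
-0.70710678 (569, -335, 15) [-0.62  0.45  1.36 -0.    1.33  2.52]
-0.70710678 (569, -335, 200) [-0.62  0.34  1.13 -0.    1.67  2.52]
-0.70710678 (442, -190, 250) None
-0.70710678 (563, -46, 150) None
```

```bash
python3 - <<'E'
from h import *
c=vision.calibration("top");C=cloud(np.load("pics/top0.npy"),np.array(c["K"]),np.array(c["extrinsics"]))
S=C.reshape(-1,3);m=(S[:,2]>100)&(S[:,2]<400)&(S[:,1]>-400)&(S[:,1]<250)&(S[:,0]>350);print(S[m].min(0),S[m].max(0))
manip.reach([442,-170,250],QA); print(manip.sense()["clock"])
wlook("rail0")
for q in("mark_1","socket_1_mid","red_end"): print(q,[(np.round(r["uv"],1).tolist(),round(r["score"],2)) for r in finder.recognise("wrist",q)][:6])
E
```

```text
[ 671.59970799 -399.84898539  100.00591158] [944.08147765 249.46596098 239.81694759]
3.0917
mark_1 [([255.9, 247.9], 0.87), ([249.9, 100.0], 0.8), ([253.9, 205.7], 0.67), ([253.9, 154.9], 0.56)]
socket_1_mid []
red_end [([256.6, 282.9], 0.71)]
```

View pics/rail0.png

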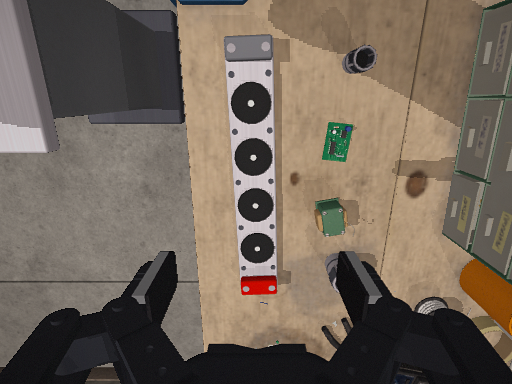

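Wrist view: discs at (251,103), (253,157), (255,205), (257,248), red block at (259,285), fingers clear.

```bash
cat >> h.py <<'E'
def dots(img,guess,r=7):
    g=cv2.cvtColor(img,cv2.COLOR_RGB2GRAY).astype(float);out=[]
    for u,v in guess:
        u,v=int(round(u)),int(round(v));w=np.clip(g[v-r:v+r+1,u-r:u+r+1]-90,0,None)
        yy,xx=np.mgrid[v-r:v+r+1,u-r:u+r+1];out.append(((w*xx).sum()/w.sum(),(w*yy).sum()/w.sum()))
    return out
E
python3 - <<'E'
from h import *
def fit(P):
    P=np.array(P);k=np.arange(4)-1.5;m=P.mean(0);s=(k[:,None]*(P-m)).sum(0)/5;print("  mean",m.round(2),"step",s.round(2),np.linalg.norm(s).round(2))
for n,f,gs,r in(("wrist","rail0",[(251,103),(253,157),(255,205),(257,248)],6),("top","top0",[(232.7,227),(261,227),(289.6,226.2),(318,226)],4)):
    p=cv2.imread(f"pics/{f}.png")[:,:,::-1].copy()
    if n=="wrist": z=np.load("pics/rail0.npz");K,T=z["K"],z["T"]
    else: c=vision.calibration("top");K,T=np.array(c["K"]),np.array(c["extrinsics"])
    D=dots(p,gs,r);print(n,np.round(D,1).tolist());P=[ray(d,K,T,15)[:2] for d in D];print(np.round(P,1).tolist());fit(P)
E
```

```text
wrist [[250.5, 102.9], [252.9, 157.2], [255.1, 205.4], [257.0, 248.5]]
[[434.1, -91.6], [436.9, -161.3], [439.7, -231.1], [442.6, -300.9]]
  mean [ 438.31 -196.22] step [  2.84 -69.77] 69.83
top [[232.7, 227.1], [261.3, 226.7], [289.7, 226.1], [318.1, 225.7]]
[[435.2, -93.0], [437.9, -163.2], [441.0, -233.1], [443.8, -303.0]]
  mean [ 439.49 -198.08] step [  2.87 -70.01] 70.06
```

```bash
cat >> h.py <<'E'
def rim(d,K,T,xy,h,rad):
    C=cloud(d,K,T).reshape(-1,3);m=(d.ravel()>0)&(abs(C[:,2]-h)<4)&(np.hypot(C[:,0]-xy[0],C[:,1]-xy[1])<rad+15)
    S=C[m]
    if len(S)<10: return None
    c,r=cv2.minEnclosingCircle(S[:,:2].astype(np.float32));return np.round(c,1),round(r,1),len(S),round(float(np.median(S[:,2])),1)
SOCK={1:((589,42),40,9),2:((562.5,-46),47,13),3:((568.5,-334.5),54,18),4:((503.3,90.6),62,24)}
def hover(i,z=150,xy=None):
    xy=xy or SOCK[i][0]; manip.reach([xy[0],xy[1],z],QA)
    p,d,K,T=wlook(f"h{i}_{manip.sense()['clock']:.0f}")
    o=finder.recognise("wrist",f"socket_{i}_mid")
    s=SOCK[i];print(manip.sense()["clock"],"rim",rim(d,K,T,s[0],s[1],s[2]))
    for r in o[:4]: print(np.round(r["uv"],1),round(r["score"],2),ray(r["uv"],K,T,s[1]/2).round(1))
    pr=T[:3,:3].T@(np.array([*s[0],s[1]])-T[:3,3]);print("exp px",K[0,2]+K[0,0]*pr[0]/-pr[2],K[1,2]-K[1,1]*pr[1]/-pr[2])
    return p,d,K,T
E
python3 - <<'E'
from h import *
hover(3)
E
ls pics
```

```text
4.3083 rim (array([ 568.6, -334.9]), 19.3, 601, 52.6)
[255.9 191.1] 0.66 [ 567.5 -337.1   27. ]
exp px 256.9137707679022 197.86962865368517
h3_4.npz
h3_4.png
rail0.npz
rail0.png
scene0.npy
scene0.png
scene0b.png
top0.npy
top0.png
top0b.png
topc.png
wrist0.npy
wrist0.png
```

```bash
python3 - <<'E'
import cv2
p=cv2.imread("pics/h3_4.png"); cv2.circle(p,(257,198),1,(0,0,255),-1); cv2.imwrite("pics/h3v.png",cv2.resize(p[120:300,140:380],None,fx=3,fy=3,interpolation=2))
E
```

```text
(no output)
```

View pics/h3v.png

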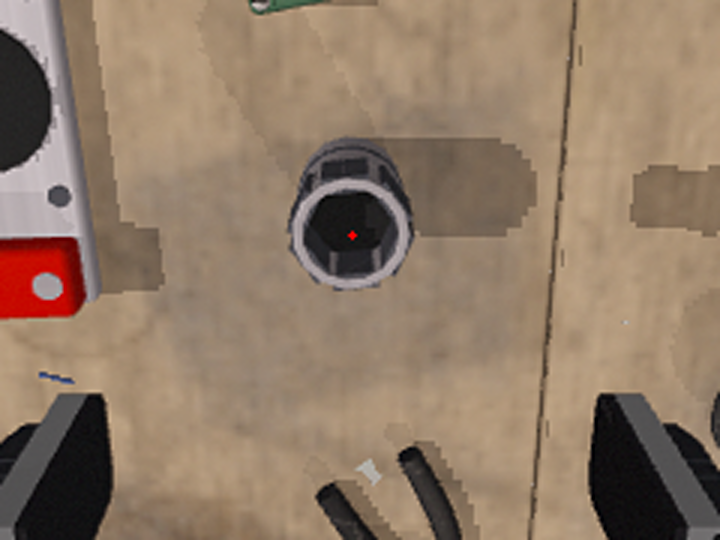

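```bash
cat >> h.py <<'E'
M=np.array([438.6,-196.22]);ST=np.array([2.85,-69.95])
def disc(k): return M+(k-2.5)*ST
def grab(i,xy,z,pre,force=50):
    manip.gripper_to(pre); manip.reach([*xy,110],QA); manip.move_straight([*xy,z],feed=150)
    manip.gripper_to(0,grip_force=force); s=manip.sense();print("grip w",s["gripper_width"],s["clock"],s["position"].round(1) if hasattr(s["position"],"round") else s["position"])
    manip.move_straight([*xy,140],feed=250);s=manip.sense();print("lift w",s["gripper_width"],s["ft_force"])
def place(k,z,opn,dx=0,dy=0):
    p=disc(k)+[dx,dy];manip.reach([*p,140],QA);manip.move_straight([*p,z+30],feed=200);manip.move_straight([*p,z+15.5],feed=40)
    manip.sleep(.2);s=manip.sense();print("down",s["position"],s["ft_force"],s["gripper_width"])
    manip.gripper_to(opn);manip.sleep(.1);manip.move_straight([*p,z+40],feed=100);manip.move_straight([*p,150],feed=250)
    p_,d,K,T=wlook(f"p{k}_{manip.sense()['clock']:.0f}");print(manip.sense()["clock"]);return p_,d,K,T
E
python3 - <<'E'
from h import *
grab(3,(568.6,-335.0),10,80)
E
```

```text
grip w 34.20767717460002 6.125 [ 569.  -335.4   11.2]
lift w 34.656928327906975 [-0.57922633 -0.89671096 -3.37987033]
```

```bash
python3 - <<'E'
from h import *
p,d,K,T=place(2,10,56)
t=disc(2);print("rim",t,rim(d,K,T,t,69,18)); print(manip.sense()["position"])
cv2.imwrite("pics/p2v.png",cv2.resize(cv2.cvtColor(p,cv2.COLOR_RGB2BGR)[60:300,140:380],None,fx=2.5,fy=2.5,interpolation=2))
E
ls pics
```

```text
down [ 437.72371999 -161.53216176   26.1834259 ] [-0.34925628 -0.24318449  3.47843749] 34.69338826489817
10.4583
rim [ 437.175 -161.245] (array([ 436.8, -161.5]), 19.4, 682, 67.6)
[ 436.34190993 -160.81390795  148.50442595]
h3_4.npz
h3_4.png
h3v.png
p2_10.npz
p2_10.png
p2v.png
rail0.npz
rail0.png
scene0.npy
scene0.png
scene0b.png
top0.npy
top0.png
top0b.png
topc.png
wrist0.npy
wrist0.png
```

View pics/p2v.png

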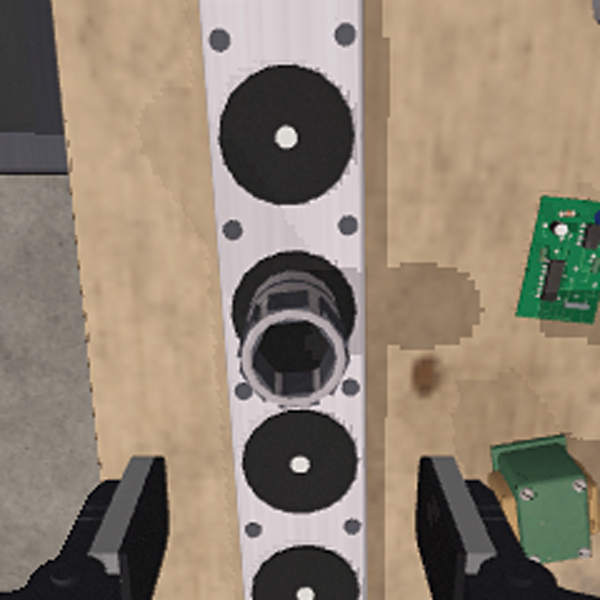

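```bash
cat >> h.py <<'E'
def rowfit(img,K,T,gs,ks,r=6):
    P=np.array([ray(d,K,T,15)[:2] for d in dots(img,gs,r)]);A=np.c_[np.ones(len(ks)),np.array(ks)-2.5]
    x=np.linalg.lstsq(A,P,rcond=None)[0];return P.round(1).tolist(),x
E
python3 - <<'E'
from h import *
z=np.load("pics/p2_10.npz");p=cv2.imread("pics/p2_10.png")[:,:,::-1].copy()
P,x=rowfit(p,z["K"],z["T"],[(254.4,114.8),(260,245.6),(262,298)],[1,3,4]);print(P,x, "disc2",x[0]-.5*x[1])
print(rim(z["d"],z["K"],z["T"],(437,-161),69,18))
c=vision.calibration("top");K,T=np.array(c["K"]),np.array(c["extrinsics"])
p,d=vision.capture("top");cv2.imwrite("pics/top1.png",p[:,:,::-1])
print("top",rim(d,K,T,(438,-163),69,18))
p=cv2.cvtColor(p,cv2.COLOR_RGB2BGR)
cv2.imwrite("pics/top1c.png",cv2.resize(p[200:250,210:340],None,fx=6,fy=6,interpolation=2))
E
```

```text
[[434.2, -91.7], [439.8, -231.2], [442.6, -300.8]] [[ 438.36512521 -196.25060315]
 [   2.79550631  -69.71593238]] disc2 [ 436.96737205 -161.39263696]
(array([ 436.8, -161.5]), 19.4, 682, 67.6)
top None
```

View pics/top1c.png

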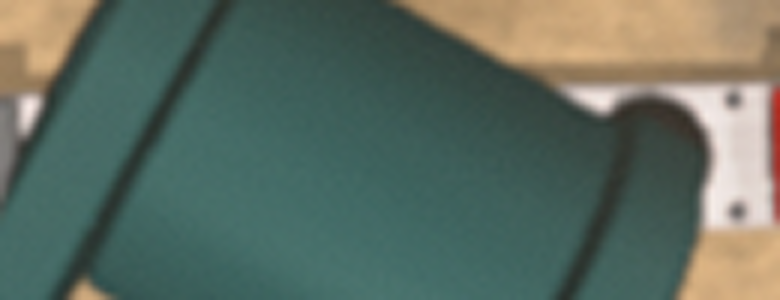

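The arm hides the top view of disc 2, but the wrist view puts socket 3 within 0.2 mm of disc 2's centre. Next is socket 2 → disc 3.

```bash
python3 - <<'E'
from h import *
p,d,K,T=hover(2)
cv2.imwrite("pics/h2v.png",cv2.resize(cv2.cvtColor(p,cv2.COLOR_RGB2BGR)[120:300,140:380],None,fx=3,fy=3,interpolation=2))
E
```

```text
11.325 rim (array([561.6, -43. ]), 13.8, 318, 45.6)
[254.6 184.7] 0.68 [558.6 -43.3  23.5]
exp px 258.57880205703816 195.08939096924362
```

View pics/h2v.png

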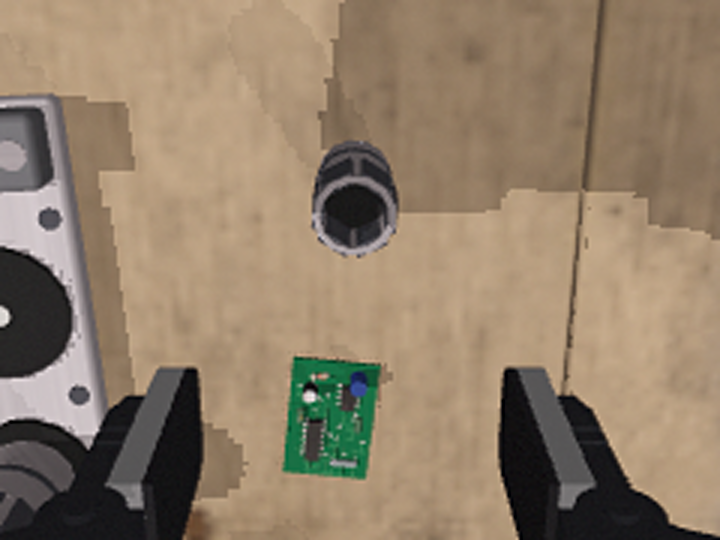

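Rim centre at about (258,191) px, which matches the depth fit of (561.6, −43.0).

```bash
python3 - <<'E'
from h import *
grab(2,(561.6,-43.0),7,60)
p,d,K,T=place(3,7,46)
t=disc(3);print("rim",t,rim(d,K,T,t,62,13)); print(finder.recognise("wrist","mark_1")[:4])
cv2.imwrite("pics/p3v.png",cv2.resize(cv2.cvtColor(p,cv2.COLOR_RGB2BGR)[20:320,120:400],None,fx=2,fy=2,interpolation=2))
E
```

```text
grip w 24.602083566044044 13.075 [562.5 -43.1   8.5]
lift w 24.681470406292114 [-0.59377642 -0.45734595 -1.76341826]
down [ 440.62834839 -231.62710817   23.45328117] [0.14830239 0.21112753 5.67338311] 25.003825947671228
17.475
rim [ 440.025 -231.195] (array([ 439.9, -231.5]), 13.9, 347, 60.6)
[{'uv': [257.8, 243.8], 'score': 0.92}, {'uv': [251.9, 28.5], 'score': 0.89}, {'uv': [255.6, 91.3], 'score': 0.81}, {'uv': [257.5, 173.9], 'score': 0.55}]
```

View pics/p3v.png

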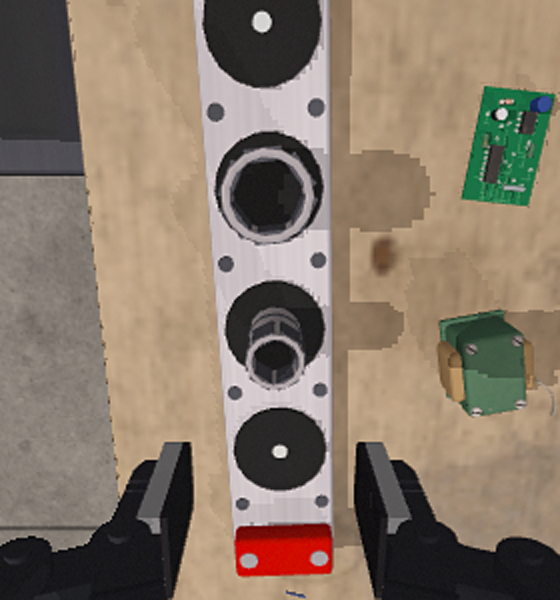

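```bash
python3 - <<'E'
from h import *
p,d,K,T=hover(1)
cv2.imwrite("pics/h1v.png",cv2.resize(cv2.cvtColor(p,cv2.COLOR_RGB2BGR)[120:300,140:380],None,fx=3,fy=3,interpolation=2))
E
```

```text
18.8083 rim (array([589.4,  45.8]), 9.6, 150, 38.7)
[256.1 183.9] 0.73 [587.6  43.3  20. ]
[153.8 373.2] 0.5 [ 453.7 -214.7   20. ]
[131.8 378.5] 0.49 [ 423.6 -224.1   20. ]
exp px 257.53817308207823 191.4925541417729
```

View pics/h1v.png

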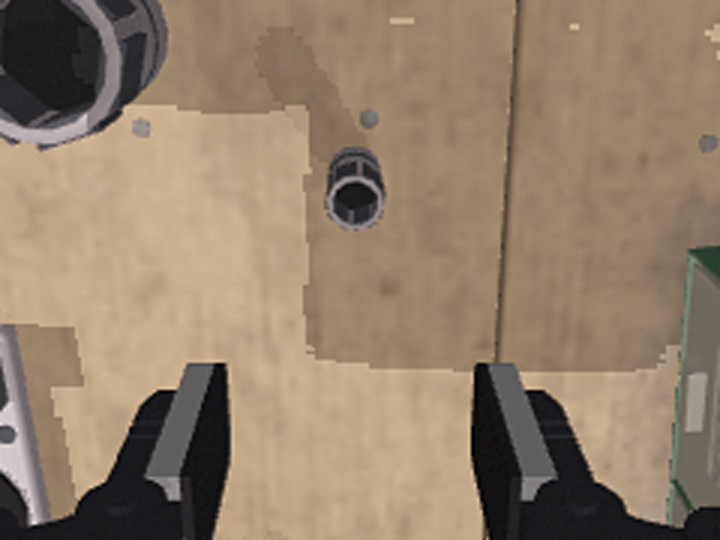

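Socket 2 sits within 0.4 mm of disc 3's centre. Socket 1 at (589.4, 45.8) matches its rim in the picture.

```bash
python3 - <<'E'
from h import *
grab(1,(589.4,45.7),3,46,force=40)
p,d,K,T=place(4,3,40)
t=disc(4);print("rim",t,rim(d,K,T,t,55,9))
cv2.imwrite("pics/p4v.png",cv2.resize(cv2.cvtColor(p,cv2.COLOR_RGB2BGR)[20:320,120:400],None,fx=2,fy=2,interpolation=2))
E
```

```text
grip w 16.38167465181071 20.55 [590.4  45.7   4.6]
lift w 16.439670512119395 [ 0.33811745  0.34137618 -1.46073675]
down [ 443.47421483 -301.67999189   19.54872278] [-0.07164609  1.15977583  5.65760411] 16.93831466335333
25.5167
rim [ 442.875 -301.145] (array([ 442.4, -301.7]), 9.7, 167, 53.5)
```

View pics/p4v.png

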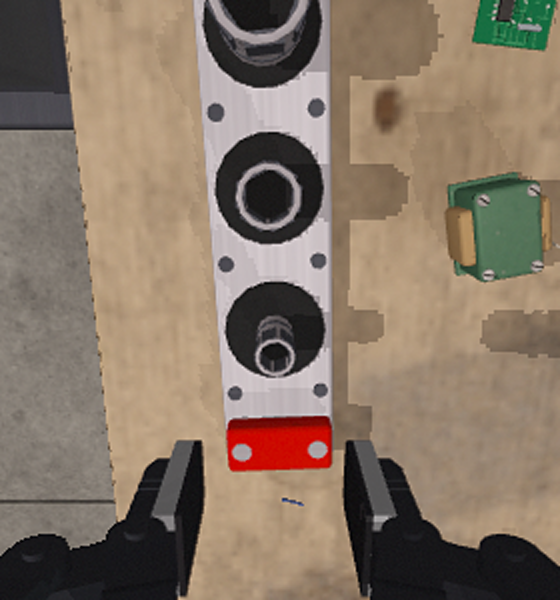

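```bash
python3 - <<'E'
from h import *
manip.gripper_to(85)
p,d,K,T=hover(4)
cv2.imwrite("pics/h4v.png",cv2.resize(cv2.cvtColor(p,cv2.COLOR_RGB2BGR)[100:340,100:400],None,fx=2.5,fy=2.5,interpolation=2))
E
```

```text
27.6083 rim (array([502.4,  93.6]), 25.7, 1122, 60.6)
[257.1 190.3] 0.95 [503.6  88.9  31. ]
exp px 256.84909524562204 199.70236101874053
```

View pics/h4v.png

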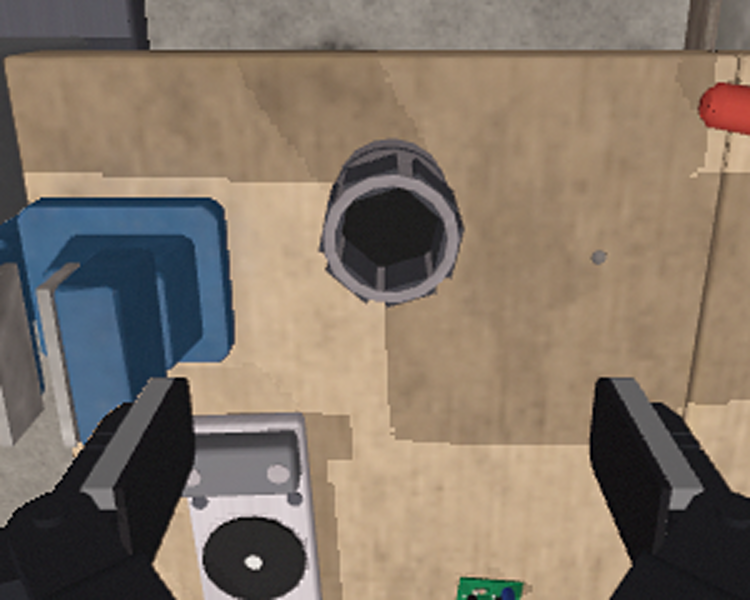

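```bash
python3 - <<'E'
from h import *
import glob
f=sorted(glob.glob("pics/h4_*.npz"))[-1];z=np.load(f);C=cloud(z["d"],z["K"],z["T"]);S=C[(z["d"]>0)]
for a,b in((5,15),(15,30),(30,60),(60,120)):
    m=(S[:,2]>a)&(S[:,2]<b)&(S[:,0]<475)&(S[:,0]>380)&(S[:,1]>60)&(S[:,1]<160);print(a,b,m.sum(),S[m][:,0].max() if m.any() else None)
    m&=(abs(S[:,1]-93.6)<16);print("   in finger lane",S[m][:,0].max() if m.any() else None)
E
```

```text
5 15 581 431.8245761961631
   in finger lane 431.65512118691566
15 30 696 431.02873443309124
   in finger lane 429.66850552767437
30 60 536 420.2081913766553
   in finger lane 417.52391673726356
60 120 1567 415.5937474344928
   in finger lane 415.49633239166826
```

```bash
python3 - <<'E'
from h import *
grab(4,(502.4,93.4),14,76,force=70)
E
```

```text
grip w 46.04317978682893 29.3167 [503.4  93.5  15.6]
lift w 46.03040893855473 [-0.1871492   0.93946092 -6.81569254]
```

```bash
python3 - <<'E'
from h import *
p,d,K,T=place(1,14,66,dy=.3)
t=disc(1);print("rim",t,rim(d,K,T,t,77,24))
manip.reach([442,-170,250],QA)
p,d,K,T=wlook("final")
for k,h,r in((1,77,24),(2,69,18),(3,62,13),(4,55,9)): print(k,disc(k),rim(d,K,T,disc(k),h,r))
print("trafo",[(r["uv"],r["score"]) for r in finder.recognise("wrist","transformer")][:2],manip.sense()["clock"])
cv2.imwrite("pics/finalv.png",cv2.resize(cv2.cvtColor(p,cv2.COLOR_RGB2BGR)[20:320,120:400],None,fx=2,fy=2,interpolation=2))
E
```

```text
down [435.31720502 -91.34162875  30.62421181] [0.67441775 1.0903215  5.21041919] 46.06673771748767
33.525
rim [434.325 -91.295] (array([434.6, -91.3]), 25.8, 1255, 75.6)
1 [434.325 -91.295] (array([434.8, -91.2]), 25.5, 793, 75.7)
2 [ 437.175 -161.245] (array([ 436.8, -161.2]), 19.3, 362, 67.8)
3 [ 440.025 -231.195] (array([ 439.9, -231. ]), 14.0, 157, 60.5)
4 [ 442.875 -301.145] (array([ 442.8, -300.9]), 9.2, 73, 53.5)
trafo [([332.5, 215.1], 0.87)] 34.2
```

View pics/finalv.png

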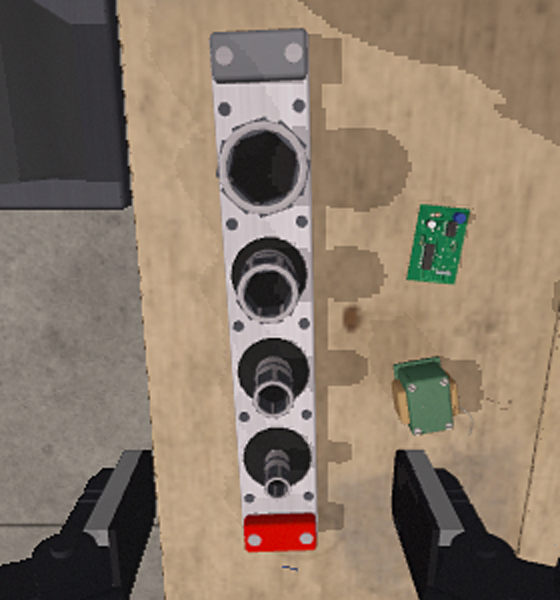

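All four stand in order and centred in the wrist view. I'll cross-check with the other two cameras, with the arm moved aside.

```bash
python3 - <<'E'
from h import *
manip.reach([300,400,250],[0.194191354,0.980963667,0,0])
c=vision.calibration("top");K,T=np.array(c["K"]),np.array(c["extrinsics"])
p,d=vision.capture("top")
M2=np.array([439.49,-198.08]);S2=np.array([2.87,-70.01])
for k,h,r in((1,77,24),(2,69,18),(3,62,13),(4,55,9)): t=M2+(k-2.5)*S2;print(k,t.round(1),rim(d,K,T,t,h,r))
p=cv2.cvtColor(p,cv2.COLOR_RGB2BGR);a=cv2.resize(p[150:260,190:360],None,fx=4,fy=4,interpolation=2)
q=vision.capture("scene")[0];b=cv2.resize(cv2.cvtColor(q,cv2.COLOR_RGB2BGR)[130:270,200:370],None,fx=4,fy=4,interpolation=2)
cv2.imwrite("pics/ft.png",a);cv2.imwrite("pics/fs.png",b)
print(manip.sense()["clock"])
E
```

```text
1 [435.2 -93.1] (array([436.4, -93.5]), 25.0, 167, 77.0)
2 [ 438.1 -163.1] (array([ 439.2, -163. ]), 18.7, 90, 69.2)
3 [ 440.9 -233.1] (array([ 442.1, -233.5]), 13.2, 46, 61.8)
4 [ 443.8 -303.1] (array([ 444.3, -304. ]), 9.5, 26, 55.2)
36.4083
```

View pics/ft.png

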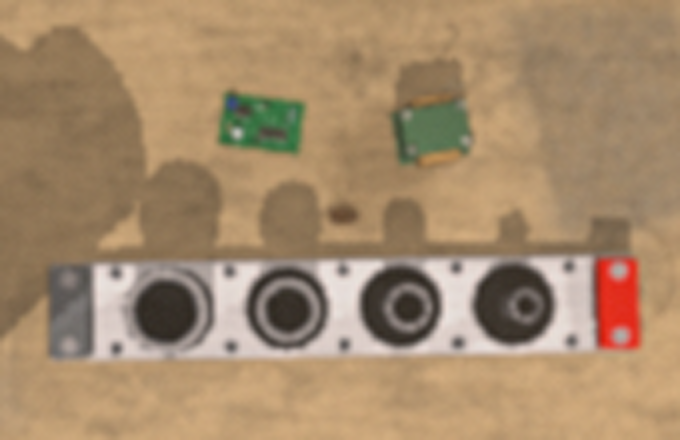

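View pics/fs.png

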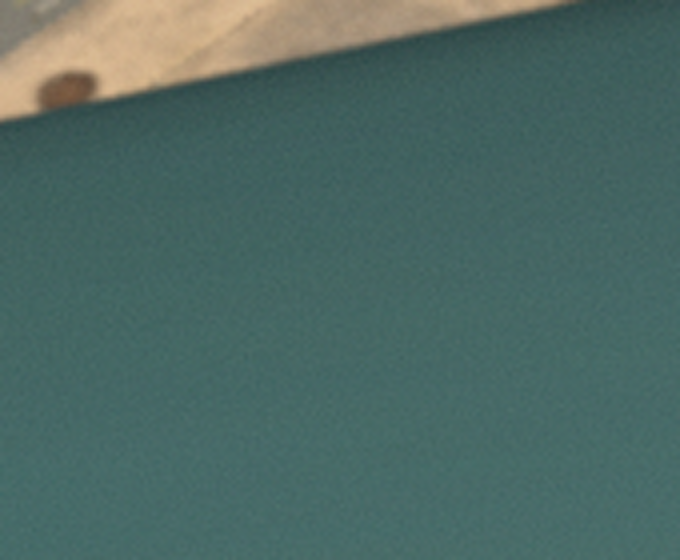

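Top view agrees to about 1 mm, and neither transformer nor board has moved.

```bash
python3 - <<'E'
from rig import manip
manip.finish_job()
E
```

```text
the job is handed in; nothing more can be done
```

The four sockets stand on the rail in order of size. The smallest is on disc 4, next to the red block, followed by socket 2 on disc 3, socket 3 on disc 2 and the largest on disc 1. The job was handed in at about 36 s on the robot's clock, with the arm clear of everything.

- **Centring:** the final wrist view put each socket within about 0.5 mm of its disc's centre. The top camera showed all of them about 1 mm off (up to 1.3 mm), mostly in the same direction. That is within the 2 mm calibration, so I did not correct it.
- **Upright:** the tops are at the expected heights with the hexagons up.
- **Transformer:** the green transformer and the circuit board look unmoved in the top view.
- **Not checked:** the arm blocked the scene camera at the end, so it gave no third check. The top camera could not see disc 2 while the arm was over it, but the later top view covered it.

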